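Take the insert plate off the jig

ROBOT

A 6-joint arm with a two-finger parallel gripper is mounted at the origin on a cart in front of the work surface, level with it; the furniture and walls round the work are solid. World frame = base frame: x ahead of the robot, y to its left, z up, the work surface at z = 0. Lengths are in m, angles in rad, forces in N, time in s.
With the tool pointing down it reaches from about 0.35 to 0.975 m from the base axis. Payload 4.9 kg.
Tool frame: the origin (TCP) lies at the very end of the fingers, on their centre line; the grasp point (between the pads) lies 19 mm behind it (robot.pinch_z is the distance from the TCP to the grasp point, in m); x points along the fingers, y is the direction in which the jaws open and shut, and the axes are right-handed (so a half turn about x gives the same grasp; the last joint's range is limited). The gripper opens to 85 mm and grips with 20 to 120 N. Pads are 22 mm wide; open, the fingers measure 114 mm over their backs; the gripper's body (76 mm by 85 mm) begins 54 mm behind the grasp point. The pads swing forward as they close: fully open they stand 13 mm farther back than shut.
Start: joints at [-1.339, 0.053, 1.613, -0, 1.476, -0.119], TCP at [0.215, -0.587, 0.231] pointing down, gripper open.
Joint ranges: [-3.01, 3.01], [-1.01, 2.22], [0.06, 2.58], [-1.02, 4.17], [0.09, 2.62], [-3.14, 3.14]. Speed limits (rad/s): [2.57, 2.57, 3.14, 3.14, 3.14, 3.14].

INTERFACE

Orientations are given as a unit quaternion [x, y, z, w].
In Python, from workcell import robot, camera, workorder, finder gives the robot as it stands.
- The arm moves only by the shell command python3 -m creep 'ROWS'. ROWS is JSON, a list of rows, each an object with "hand": the closure, from -1 (fully open) to 1 (shut); "linear": the shift along the tool's x, y, z in cm, a list of three; "yaw": the turn about the tool's x in rad. In form: [{"hand": hand, "linear": [x, y, z], "yaw": yaw}, ...]. A call has 1 to 8 rows; each row shifts and turns the pose as measured when the row begins, along the tool's axes as they then stand; what a row does not reach is not made up. A row lasts 1/10 s, in which the tool goes at most 50 mm and 8.59 degrees, less where a joint would pass 70% of its speed; a pose out of reach is approached as far as the arm can. A call with a gripper value outside its range is refused whole. The fingers move at their own pace and stop on an object; the grip force is fixed at half the most. Time passes only in rows, so rows that do not move let the fingers close. It gives the time, the measured TCP pose, the force and the opening at its end, in the units of the state.
- robot.sense(): the state, without advancing time (a new reading comes with each control period).
- camera(name): name is "side" or "top" or "wrist"; returns a dict with "color" (420x560x3 uint8, red, green, blue), "intrinsics" (3x3 intrinsics, pixels), "k1" (the pictures are not rectified: a ray, as slopes to the right and down, at radius r is drawn at 1 + k1 r^2 times it, then the intrinsics apply), "rvec" (rotation vector, rad) and "tvec" (3), from world to camera coordinates, as OpenCV has them. Camera axes: x right, y down, z forward; pixel columns grow to the right and rows downward; lengths in m; the calibration is good to about 2 mm. A picture is of the moment at which its call begins. There is no depth.
- workorder.hand_in(): hands the job in, once; it reports no verdict.
Trained networks look in the newest picture that a camera, given by its name, has taken for a name from the list of things; names that differ only in an ending like _2 or _b are one class to them, and where a whole thing is asked for, a point or a joint stands for the part that bears it (a point fixed in the world has none). Each returns a list of dicts, best first, with "p" (0 to 1); they miss things now and then, are a little off and sometimes report something else, mostly with a low value. They report only what shows in the picture. A call takes as long as a camera call.
- finder.boxes_of(label, camera): "location" ([row, column] in pixels, amid what is visible of it).
- finder.masks_of(label, camera): "pixels" (420x560 bool, what is visible of it) and "location" ([row, column] in pixels, amid what is visible of it).
The state is a dict: "clock": time; "qpos": joint angles; "joint_velocities": joint speeds; "tau": joint torques, N m; "ee_pos": TCP position; "tcp_rot": TCP orientation; "ft_force": force on the tool from outside, world axes, zero at the start; "moment": the same for the moment, N m; "opening": finger opening in m.
Only numpy, scipy, OpenCV 4.12 (cv2) and the standard library are available. Lean on these libraries where they do the work, as an engineer would, in place of code of your own. Each camera call takes 0.05 s, during which the arm holds its last target. There are 200 camera calls.

TASK

We are changing over the jig: turn its latch about a quarter turn so that the arm is clear of the insert plate, then lift the plate by its handle straight up along the two locating pins, level and without forcing or cocking it, until it is well clear above them. Set it down gently, flat and handle up, between the corner angles of the storage rest, long side along the rest's long side, and let go. Leave the latch open and leave the other things on the bench where they are.

Things in the scene. Friction and masses are not known exactly. Their poses are not given: they have to be found in the camera images.
- jig: Grey steel jig base, fixed; x -65 to 65, y -90 to 125, 22 mm high. Origin on the bench midway between its two upright 12 mm steel pins, which stand at y = -50 and +50 mm, tapered tips at z = 72 mm; z up, y along the long side towards the latch. The insert plate sits on two strips at z = 30 mm, its axes along the jig's.
- latch (a joint): Latch on the jig, rad, vertical pivot at x 0, y +100 mm of the jig. At 0 its steel arm (18 mm wide, 38 long from the pivot, z 46 to 56 mm) points along the jig's -y, 2 mm above the plate's end, and keeps it down. Grows counter-clockwise seen from above, to a stop at 1.75; clear of the plate from 1.2. Starts at 0.1 to 0.4. Stiff (0.08 N m), stays where left.
- latch_grip (a point): Point on the latch's pivot axis, 78 mm above the bench, in its upright black grip bar: 14 mm thick, 50 mm long in line with the arm, centred on the pivot, from 56 to 92 mm above the bench. Turns with the latch: y along the bar, x across it.
- plate_handle (a point): Centre of the black handle bar (16 mm in x, 64 in y, 25 high) over the middle and centre of mass of the loose aluminium insert plate, 96 (x) x 150 (y) x 14 mm, 0.6 kg; z up. Plate top 32.5, underside 46.5 mm below this point. 15 mm holes at y -50 and +50 run on the jig's pins, at first fully down (this point 76.5 mm over the bench); 42 mm of lift clears the pin tips.
- rest: Storage rest: dark steel plate, 136 (x) x 190 (y) x 8 mm, fixed, left or right of the jig. Origin at the centre of its underside on the bench, y along its long side. Four steel corner angles, 10 mm high above its floor, leave 112 x 166 mm for the plate (8 mm spare each side). With the plate on it the handle's centre is 54.5 mm over the bench.
- loose_screwdriver: Orange-handled screwdriver, 213 mm long, 26 mm wide and 22 mm high, lying loose between jig and rest; origin at the centre of its underside, y along it. To be left alone.
- dispenser: Blue tape dispenser, 56 x 154 x 84 mm, loose, to the right; origin at the centre of its underside, y along it. To be left alone.
- boxed_relay: Grey boxed unit, 108 x 136 x 48 mm, loose, behind; origin at the centre of its underside. To be left alone.

How it is judged:
By the outcome, as a careful person would: the job done as asked, in the order asked, and still so for the second after the job is handed in, with the robot touching nothing.
It also fails if it takes over 48 s, if anything falls off the work surface, if the arm or the gripper's body presses on something with over 40 N, if the wrist force passes 120 N, or if a joint passes its speed limit or range.

## Working session

There is one attempt and no reset: what is moved stays moved. The work goes in short steps, Python scripts to look and compute and a shell command to move; the robot and the scene stay as the last step left them, time stands still between calls to the robot, and variables do not carry over. Pictures are saved under pics/ and viewed, about 8 in all and at most 12, crops included, and the job is handed in when it is done.

```bash
mkdir -p pics; cat > h.py <<'E'
import numpy as np, cv2
from workcell import robot, camera, workorder, finder
def snap(n,f=None):
    c=camera(n)
    if f: cv2.imwrite('pics/'+f,c['color'][:,:,::-1])
    return c
def pose(c):
    R=cv2.Rodrigues(np.array(c['rvec'],float))[0]; return R,np.array(c['tvec'],float).ravel()
def ray(c,px):  # px (col,row)
    K=np.array(c['intrinsics']); k=float(c['k1'])
    u=cv2.undistortPoints(np.array([[px]],float),K,np.array([k,0,0,0,0.]))[0,0]
    R,t=pose(c); return -R.T@t, R.T@np.array([u[0],u[1],1])
def at_z(c,px,z):
    o,d=ray(c,px); return o+d*(z-o[2])/d[2]
def proj(c,P):
    K=np.array(c['intrinsics']); return cv2.projectPoints(np.array(P,float).reshape(-1,3),np.array(c['rvec'],float),np.array(c['tvec'],float),K,np.array([float(c['k1']),0,0,0,0.]))[0].reshape(-1,2)
def rect(m,c,z):
    ys,xs=np.nonzero(m); h=cv2.convexHull(np.stack([xs,ys],1).astype(np.int32)).reshape(-1,2)
    W=np.array([at_z(c,p.astype(float),z)[:2] for p in h])
    (x,y),(w,l),a=cv2.minAreaRect((W*1000).astype(np.float32))
    a=a+90 if w<=l else a   # long-axis angle deg
    return np.round([x,y,min(w,l),max(w,l),(a)%180],1)
E
python3 - <<'E'
from h import *
for n in ['top','side']:
    c=snap(n,n+'0.png')
    R,t=pose(c); print(n,-R.T@t)
    for l,z in [('jig',.022),('latch_grip',.092),('plate_handle',.089),('rest',.008),('loose_screwdriver',.015),('dispenser',.084),('boxed_relay',.048)]:
        for d in finder.masks_of(l,n)[:2]:
            print(l,round(d['p'],2),np.round(d['location']),d['pixels'].sum(),rect(d['pixels'],c,z), at_z(c,d['location'][::-1],z).round(3))
s=robot.sense();print(s['ee_pos'],s['tcp_rot'],s['opening'],s['clock'])
from scipy.spatial.transform import Rotation as Ro
print(Ro.from_quat(s['tcp_rot']).as_matrix().round(3), robot.pinch_z)
E
```

```text
top [ 0.49410982 -0.18071414  1.46414656]
jig 0.91 [237. 168.] 1594 [523.1 140.4 131.3 234.2  74.9] [0.531 0.164 0.022]
latch_grip 0.46 [234. 154.] 162 [542.5 199.   22.   69.9  90.6] [0.537 0.188 0.092]
plate_handle 0.64 [241. 186.] 1822 [516.  105.9  97.6 148.8  73.8] [0.519 0.099 0.089]
rest 0.96 [236. 322.] 3132 [ 539.4 -271.9  136.6  192.7   95.1] [ 0.539 -0.28   0.008]
loose_screwdriver 0.83 [261. 252.] 388 [512.3 -76.9  25.9 204.    0.7] [ 0.465 -0.078  0.015]
dispenser 0.77 [279. 410.] 1133 [ 419.5 -514.7   56.2  156.8   94.1] [ 0.42  -0.516  0.084]
boxed_relay 0.71 [165. 257.] 1641 [738.7 -91.  109.  129.7 167.8] [ 0.736 -0.093  0.048]
boxed_relay 0.43 [260. 250.] 382 [513.4 -79.3  25.3 202.2   0.7] [ 0.469 -0.074  0.048]
side [0.25901565 0.84021893 0.60512608]
jig 0.89 [301. 262.] 2277 [516.2 132.7 145.3 250.9  75.5] [0.532 0.189 0.022]
latch_grip 0.74 [291. 255.] 306 [529.3 232.   36.   85.6  96.8] [0.526 0.241 0.092]
plate_handle 0.96 [281. 284.] 1500 [491.9 179.3 105.2 155.1  70.4] [0.48  0.182 0.089]
rest 0.67 [222. 312.] 1186 [ 538.2 -269.1  136.5  217.    94.8] [ 0.534 -0.257  0.008]
rest 0.5 [291. 253.] 294 [573.6 136.6  40.5  91.6 107.2] [0.574 0.144 0.008]
loose_screwdriver 0.67 [255. 315.] 354 [490.4 -66.6  51.  166.3   4.2] [ 0.468 -0.056  0.015]
loose_screwdriver 0.4 [281. 280.] 1400 [525.   82.9 109.  184.   76.4] [0.522 0.092 0.015]
dispenser 0.63 [196. 358.] 444 [ 400.4 -405.7   61.3  267.5   90.8] [ 0.403 -0.356  0.084]
boxed_relay 0.6 [231. 236.] 1104 [720.1 -50.9 160.5 165.2 169.2] [ 0.711 -0.047  0.048]
[ 0.21478366 -0.58693655  0.23135012] [ 0.69626436  0.12335421 -0.69625537  0.12340237] 0.08566576584339178 0.8
[[ 0.     0.344 -0.939]
 [-0.    -0.939 -0.344]
 [-1.     0.    -0.   ]] 0.0187
```

View pics/top0.png

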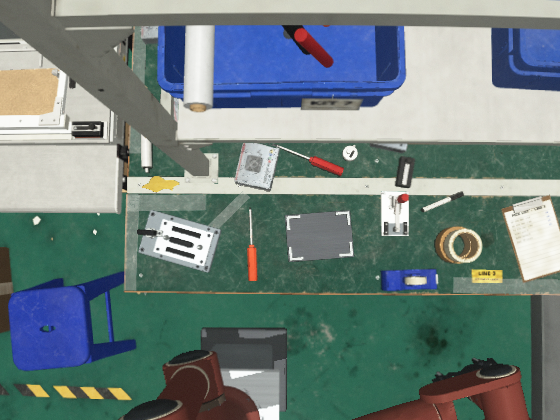

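View pics/side0.png

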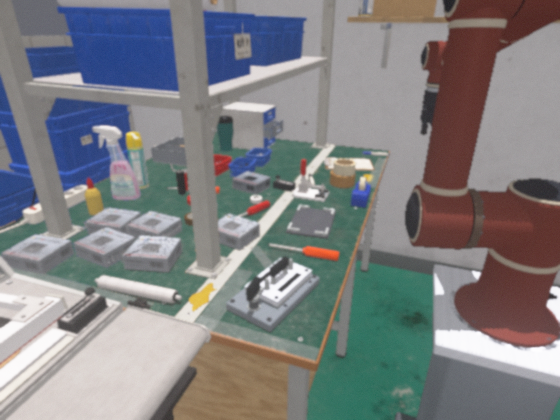

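The top view shows the jig on the left (around px 178,240) with its latch grip at about (150,234). The screwdriver is at (252,250), the empty rest at (320,236) and the dispenser at (410,280). A post stands behind the jig at about (205,165). The side view agrees. Next I'll plan a move to above the jig.

```bash
cat >> h.py <<'E'
import json
from scipy.spatial.transform import Rotation as Ro
def plan(target,theta,n):
    """suggest n rows (tool-frame cm, yaw) from present pose to TCP target with tool y at world angle theta (deg), tool down"""
    s=robot.sense(); R=Ro.from_quat(s['tcp_rot']).as_matrix(); p=np.array(s['ee_pos'])
    th=np.arctan2(R[1,1],R[0,1]); d=(np.radians(theta)-th+np.pi/2)%np.pi-np.pi/2
    step=(np.array(target)-p)/n
    print('now',p.round(4),'theta',np.degrees(th).round(1),'tilt x',R[:,0].round(3),'open',s['opening'],'t',s['clock'],'F',np.round(s['ft_force'],1))
    for i in range(n):
        Ri=Ro.from_rotvec([0,0,d*i/n]).as_matrix()@R
        print(i,(Ri.T@step*100).round(2),round(-d/n,3))
E
python3 -c "
from h import *
plan([.52,.14,.26],0,18)"
```

```text
now [ 0.2148 -0.5869  0.2314] theta -69.9 tilt x [ 0. -0. -1.] open 0.08566576584339178 t 0.8 F [-0.6  1.  -0.1]
0 [-0.16 -3.21 -2.98] -0.068
1 [-0.16 -3.   -3.19] -0.068
2 [-0.16 -2.78 -3.39] -0.068
3 [-0.16 -2.54 -3.57] -0.068
4 [-0.16 -2.29 -3.73] -0.068
5 [-0.16 -2.04 -3.88] -0.068
6 [-0.16 -1.77 -4.01] -0.068
7 [-0.16 -1.49 -4.12] -0.068
8 [-0.16 -1.21 -4.21] -0.068
9 [-0.16 -0.92 -4.28] -0.068
10 [-0.16 -0.63 -4.33] -0.068
11 [-0.16 -0.34 -4.37] -0.068
12 [-0.16 -0.04 -4.38] -0.068
13 [-0.16  0.26 -4.37] -0.068
14 [-0.16  0.55 -4.35] -0.068
15 [-0.16  0.85 -4.3 ] -0.068
16 [-0.16  1.13 -4.23] -0.068
17 [-0.16  1.42 -4.14] -0.068
```

```bash
python3 -m creep '[{"hand":-1,"linear":[-0.2,-3.2,-3.0],"yaw":-0.07},{"hand":-1,"linear":[-0.2,-3.0,-3.2],"yaw":-0.07},{"hand":-1,"linear":[-0.2,-2.8,-3.4],"yaw":-0.07},{"hand":-1,"linear":[-0.2,-2.5,-3.6],"yaw":-0.07},{"hand":-1,"linear":[-0.2,-2.3,-3.7],"yaw":-0.07},{"hand":-1,"linear":[-0.2,-2.0,-3.9],"yaw":-0.07},{"hand":-1,"linear":[-0.2,-1.8,-4.0],"yaw":-0.07},{"hand":-1,"linear":[-0.2,-1.5,-4.1],"yaw":-0.07}]'; python3 -c "
from h import *
plan([.52,.14,.26],0,12)"
```

```text
clock: 1.6
ee_pos: [0.3479, -0.2549, 0.2469]
tcp_rot: [0.634, 0.314, -0.633, 0.315]
ft_force: [0.3, -0.3, 0.3]
opening: 0.0857
now [ 0.3479 -0.2549  0.2469] theta -37.1 tilt x [ 0.002 -0.001 -1.   ] open 0.08569104808238646 t 1.6 F [ 0.3 -0.3  0.3]
0 [-0.11 -0.84 -3.49] -0.054
1 [-0.11 -0.65 -3.53] -0.054
2 [-0.11 -0.46 -3.56] -0.054
3 [-0.11 -0.27 -3.58] -0.054
4 [-0.11 -0.07 -3.59] -0.054
5 [-0.11  0.12 -3.59] -0.054
6 [-0.11  0.31 -3.58] -0.054
7 [-0.11  0.51 -3.55] -0.054
8 [-0.11  0.7  -3.52] -0.054
9 [-0.11  0.89 -3.48] -0.054
10 [-0.11  1.07 -3.43] -0.054
11 [-0.1   1.26 -3.36] -0.054
```

```bash
python3 -m creep '[{"hand":-1,"linear":[-0.1,-1.1,-4.5],"yaw":-0.07},{"hand":-1,"linear":[-0.1,-0.8,-4.5],"yaw":-0.07},{"hand":-1,"linear":[-0.1,-0.5,-4.6],"yaw":-0.07},{"hand":-1,"linear":[-0.1,-0.1,-4.6],"yaw":-0.07},{"hand":-1,"linear":[-0.1,0.1,-4.6],"yaw":-0.07},{"hand":-1,"linear":[-0.1,0.5,-4.6],"yaw":-0.07},{"hand":-1,"linear":[-0.1,0.8,-4.5],"yaw":-0.07},{"hand":-1,"linear":[-0.1,1.1,-4.4],"yaw":-0.07}]'; python3 -c "
from h import *
plan([.52,.14,.26],0,3)
c=snap('wrist','w1.png'); R,t=pose(c); print(-R.T@t)
for l,z in [('jig',.022),('latch_grip',.092),('plate_handle',.044)]:
  for d in finder.masks_of(l,'wrist')[:2]:
    print(l,round(d['p'],2),np.round(d['location']),d['pixels'].sum(),rect(d['pixels'],c,z))
"
```

```text
clock: 2.4
ee_pos: [0.4922, 0.0996, 0.2587]
tcp_rot: [0.518, 0.479, -0.514, 0.488]
ft_force: [-0.9, -1.4, 0.4]
opening: 0.0852
now [0.4922 0.0996 0.2587] theta -3.7 tilt x [ 0.013 -0.005 -1.   ] open 0.08520823222955129 t 2.4 F [-0.9 -1.4  0.4]
0 [-0.04  0.84 -1.4 ] -0.022
1 [-0.04  0.87 -1.39] -0.022
2 [-0.04  0.9  -1.37] -0.022
[0.49513715 0.18329229 0.40176231]
jig 0.76 [ 90. 306.] 8928 [522.  138.9 130.2 227.8  75.1]
latch_grip 0.74 [ 75. 324.] 1404 [537.3 206.   22.6  61.8  83.9]
plate_handle 0.83 [161. 298.] 9816 [516.6 115.1  96.5 151.2  74.8]
```

View pics/w1.png

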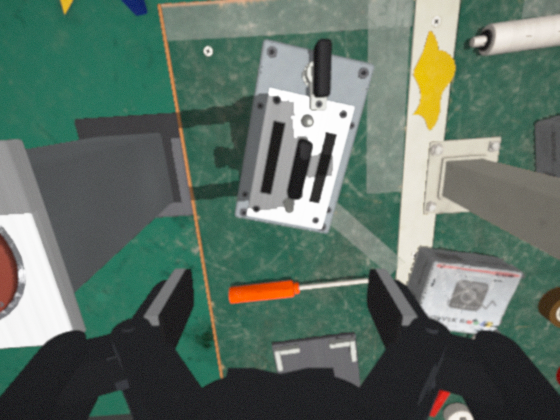

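```bash
python3 -m creep '[{"hand":-1,"linear":[1.5,1.6,-1.4],"yaw":-0.02},{"hand":-1,"linear":[1.5,1.6,-1.4],"yaw":-0.02},{"hand":-1,"linear":[1.5,1.6,0],"yaw":-0.02},{"hand":-1,"linear":[0,0,0],"yaw":0},{"hand":-1,"linear":[0,0,0],"yaw":0}]'; python3 -c "
from h import *
plan([.543,.2116,.1],0,3)
c=snap('wrist'); R,t=pose(c); print(-R.T@t)
for l,z in [('jig',.022),('latch_grip',.092),('plate_handle',.044)]:
  for d in finder.masks_of(l,'wrist')[:2]:
    print(l,round(d['p'],2),np.round(d['location']),d['pixels'].sum(),rect(d['pixels'],c,z))
im=c['color'].copy()
o=np.array([.5166,.1151,0]);Rz=Ro.from_euler('z',-15.1,degrees=True).as_matrix()
def draw(P,col,closed=True):
  cv2.polylines(im,[proj(c,[o+Rz@np.array(q) for q in P]).round().astype(np.int32)],closed,col,1)
k=.001
for r,z,col in [((-48,-75,48,75),44,(255,0,0)),((-65,-90,65,125),22,(0,255,0)),((-8,-32,8,32),89,(255,255,0)),((-4,96,4,104),92,(0,255,255)),((-4,-54,4,-46),72,(255,0,255)),((-4,46,4,54),72,(255,0,255))]:
  a,b,cc,dd=r; draw([[a*k,b*k,z*k],[cc*k,b*k,z*k],[cc*k,dd*k,z*k],[a*k,dd*k,z*k]],col)
# dark bar pixels near pivot
g=c['color'].max(2); u=proj(c,[o+Rz@np.array([0,.1,.092])])[0]; print('pivot px',u)
n,lab,st,ce=cv2.connectedComponentsWithStats((g<60).astype(np.uint8))
for i in range(1,n):
  if st[i,4]>300 and abs(ce[i]-u).max()<60: print(ce[i],st[i,4],rect(lab==i,c,.092))
cv2.imwrite('pics/w2.png',cv2.resize(im[:,:,::-1],(784,588)))
"
```

```text
clock: 3.1
ee_pos: [0.543, 0.1183, 0.2143]
tcp_rot: [0.505, 0.491, -0.502, 0.501]
ft_force: [-0.3, 0.5, 0.8]
opening: 0.0855
now [0.543  0.1183 0.2143] theta -0.9 tilt x [ 0.014 -0.007 -1.   ] open 0.08549065783617575 t 3.1 F [-0.3  0.5  0.8]
0 [ 3.79 -0.1  -3.14] -0.005
1 [ 3.79 -0.08 -3.14] -0.005
2 [ 3.79 -0.07 -3.14] -0.005
[0.54160971 0.20246474 0.35709556]
jig 0.7 [107. 272.] 10071 [521.8 136.6 130.3 222.2  75.1]
latch_grip 0.71 [ 97. 278.] 1566 [542.3 206.8  22.8  58.1  88. ]
plate_handle 0.72 [187. 252.] 12219 [516.  115.1  98.6 153.9  74.6]
pivot px [276.21239069  91.13006507]
[275.68743287  89.7980666 ] 931 [542.3 211.7  12.5  48.3  88. ]
```

View pics/w2.png

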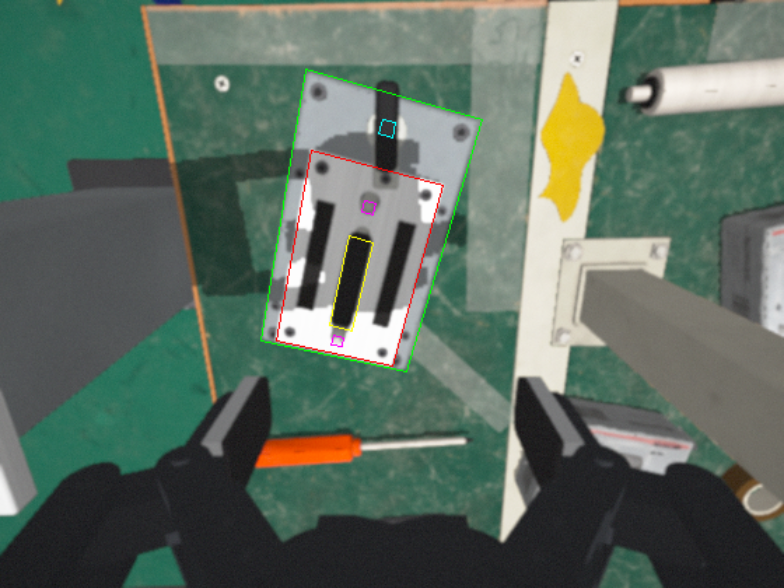

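The overlay fits within 1–2 mm, taking the jig origin as (0.5166, 0.1151) and its yaw as −15.1°. The latch bar is centred at about px 386,127 of the enlarged image, which agrees with the pivot. Its angle is about 0.23 rad.

```bash
python3 -m creep '[{"hand":-0.3,"linear":[2.8,-0.1,-3.1],"yaw":0},{"hand":-0.3,"linear":[2.8,-0.1,-3.1],"yaw":0},{"hand":-0.3,"linear":[2.8,-0.1,-3.1],"yaw":0.02},{"hand":-0.3,"linear":[2.0,0,0],"yaw":0},{"hand":-0.3,"linear":[0,0,0],"yaw":0}]'; python3 -c "
from h import *
plan([.5425,.2117,.064],-2,3)"
```

```text
clock: 3.8
ee_pos: [0.5462, 0.2136, 0.1149]
tcp_rot: [0.516, 0.482, -0.503, 0.499]
ft_force: [-0.5, -0.4, -0.8]
opening: 0.0561
now [0.5462 0.2136 0.1149] theta -2.2 tilt x [ 0.029 -0.005 -1.   ] open 0.05610139292771248 t 3.8 F [-0.5 -0.4 -0.8]
0 [ 1.69 -0.17  0.06] -0.001
1 [ 1.69 -0.17  0.06] -0.001
2 [ 1.69 -0.17  0.06] -0.001
```

```bash
python3 -m creep '[{"hand":-0.3,"linear":[1.7,-0.2,0.1],"yaw":0},{"hand":-0.3,"linear":[1.7,-0.2,0.1],"yaw":0},{"hand":-0.3,"linear":[1.5,-0.1,0.0],"yaw":0},{"hand":-0.3,"linear":[0,0,0],"yaw":0}]'; python3 -c "
from h import *
plan([.5425,.2117,.064],-2,1)"
```

```text
clock: 4.2
ee_pos: [0.5447, 0.2107, 0.0676]
tcp_rot: [0.518, 0.48, -0.501, 0.499]
ft_force: [-0.6, -0.3, -0.1]
opening: 0.0553
now [0.5447 0.2107 0.0676] theta -2.3 tilt x [ 0.036 -0.003 -0.999] open 0.055293569737167175 t 4.2 F [-0.6 -0.3 -0.1]
0 [ 0.35 -0.23 -0.09] -0.005
```

```bash
python3 -m creep '[{"hand":-0.3,"linear":[0.3,-0.2,0],"yaw":0},{"hand":1,"linear":[0,0,0],"yaw":0},{"hand":1,"linear":[0,0,0],"yaw":0},{"hand":1,"linear":[0,0,0],"yaw":0},{"hand":1,"linear":[0,0,0],"yaw":0},{"hand":1,"linear":[0,0,0],"yaw":0},{"hand":1,"linear":[0,0,0],"yaw":0}]'; python3 -c "
from h import *
plan([.5425,.2117,.064],-2,1)"
```

```text
clock: 4.9
ee_pos: [0.543, 0.2104, 0.0668]
tcp_rot: [0.519, 0.48, -0.502, 0.499]
ft_force: [0.7, 0.1, -1.3]
opening: 0.0127
now [0.543  0.2104 0.0668] theta -2.4 tilt x [ 0.035 -0.003 -0.999] open 0.01266981748433481 t 4.9 F [ 0.7  0.1 -1.3]
0 [ 0.28 -0.07 -0.13] -0.007
```

Gripped at 12.7 mm with low force. Turning counter-clockwise.

```bash
python3 -m creep '[{"hand":1,"linear":[0,0,0],"yaw":-0.08},{"hand":1,"linear":[0,0,0],"yaw":-0.1},{"hand":1,"linear":[0,0,0],"yaw":-0.12},{"hand":1,"linear":[0,0,0],"yaw":-0.12},{"hand":1,"linear":[0,0,0],"yaw":-0.12},{"hand":1,"linear":[0,0,0],"yaw":-0.12}]'; python3 -c "
from h import *
plan([.5425,.2117,.0668],70,6)"
```

```text
clock: 5.5
ee_pos: [0.5439, 0.2107, 0.0668]
tcp_rot: [0.323, 0.62, -0.312, 0.643]
ft_force: [2.5, 0.4, -2.1]
opening: 0.0129
now [0.5439 0.2107 0.0668] theta 36.7 tilt x [ 0.036 -0.    -0.999] open 0.012919907173359602 t 5.5 F [ 2.5  0.4 -2.1]
0 [-0.   -0.01 -0.03] -0.097
1 [-0.   -0.01 -0.03] -0.097
2 [ 0.   -0.   -0.03] -0.097
3 [ 0.   -0.   -0.03] -0.097
4 [ 0.    0.   -0.03] -0.097
5 [ 0.    0.   -0.03] -0.097
```

```bash
python3 -m creep '[{"hand":1,"linear":[0,0,0],"yaw":-0.12},{"hand":1,"linear":[0,0,0],"yaw":-0.12},{"hand":1,"linear":[0,0,0],"yaw":-0.12},{"hand":1,"linear":[0,0,0],"yaw":-0.12},{"hand":1,"linear":[0,0,0],"yaw":-0.12},{"hand":1,"linear":[0,0,0],"yaw":0}]'; python3 -c "
from h import *
plan([.5425,.2117,.0668],70,1)"
```

```text
clock: 6.1
ee_pos: [0.5444, 0.2113, 0.0668]
tcp_rot: [0.111, 0.686, -0.106, 0.711]
ft_force: [1.1, 0.4, -1.1]
opening: 0.0133
now [0.5444 0.2113 0.0668] theta 72.4 tilt x [ 0.036  0.002 -0.999] open 0.013346996444997879 t 6.1 F [ 1.1  0.4 -1.1]
0 [-0.01 -0.02 -0.19] 0.042
```

```bash
python3 -m creep '[{"hand":0.2,"linear":[0,0,0],"yaw":0},{"hand":0.2,"linear":[0,0,0],"yaw":0},{"hand":0.2,"linear":[0,0,0],"yaw":0},{"hand":0.2,"linear":[-2,0,0],"yaw":0},{"hand":0.2,"linear":[-3.5,0,0],"yaw":0},{"hand":0.2,"linear":[-3.5,0,0],"yaw":0},{"hand":-0.3,"linear":[-3,0,0],"yaw":0.1}]'; python3 -c "
from h import *
plan([.5166,.1151,.16],-15.1,12)"
```

```text
clock: 6.8
ee_pos: [0.5373, 0.2104, 0.1852]
tcp_rot: [0.149, 0.682, -0.145, 0.701]
ft_force: [1.0, 1.1, -0.1]
opening: 0.048
now [0.5373 0.2104 0.1852] theta 66.0 tilt x [ 0.028 -0.001 -1.   ] open 0.0479927640470722 t 6.8 F [ 1.   1.1 -0.1]
0 [ 0.21 -0.8   0.16] 0.118
1 [ 0.21 -0.77  0.25] 0.118
2 [ 0.21 -0.74  0.34] 0.118
3 [ 0.21 -0.69  0.43] 0.118
4 [ 0.22 -0.64  0.5 ] 0.118
5 [ 0.22 -0.57  0.57] 0.118
6 [ 0.22 -0.5   0.64] 0.118
7 [ 0.22 -0.42  0.69] 0.118
8 [ 0.23 -0.34  0.74] 0.118
9 [ 0.23 -0.25  0.77] 0.118
10 [ 0.23 -0.15  0.79] 0.118
11 [ 0.23 -0.06  0.81] 0.118
```

```bash
python3 -m creep '[{"hand":-0.3,"linear":[-5,0,0],"yaw":0.12},{"hand":-0.3,"linear":[-5,0,0],"yaw":0.12},{"hand":-0.3,"linear":[-5,0,0],"yaw":0.12},{"hand":-0.3,"linear":[0,0,0],"yaw":0.12},{"hand":-0.3,"linear":[0,0,0],"yaw":0.12},{"hand":-0.3,"linear":[0,0,0],"yaw":0.12},{"hand":-0.3,"linear":[0,0,0],"yaw":0.12},{"hand":-0.3,"linear":[0,0,0],"yaw":0.12}]'; python3 -c "
from h import *
plan([.5166,.1151,.16],-15.1,5)"
```

```text
clock: 7.6
ee_pos: [0.5351, 0.2113, 0.3508]
tcp_rot: [0.475, 0.522, -0.45, 0.547]
ft_force: [-0.4, -0.5, 0.1]
opening: 0.0556
now [0.5351 0.2113 0.3508] theta 8.2 tilt x [ 0.05   0.004 -0.999] open 0.05561450432960096 t 7.6 F [-0.4 -0.5  0.1]
0 [ 3.78 -0.83  1.84] 0.081
1 [ 3.79 -0.68  1.89] 0.081
2 [ 3.8  -0.52  1.92] 0.081
3 [ 3.81 -0.36  1.94] 0.081
4 [ 3.82 -0.21  1.95] 0.081
```

```bash
python3 -m creep '[{"hand":-0.3,"linear":[0,-4.5,2],"yaw":0.08},{"hand":-0.3,"linear":[0,-4.5,2],"yaw":0.08},{"hand":-0.3,"linear":[0,0,0],"yaw":0.08}]'; python3 -c "
from h import *
plan([.5166,.1151,.16],-15.1,8)"; python3 -m creep '[{"hand":-0.3,"linear":[2,0,0],"yaw":0.08},{"hand":-0.3,"linear":[2,0,0],"yaw":0.08},{"hand":-0.3,"linear":[2,0,0],"yaw":0},{"hand":-0.3,"linear":[2,0,0],"yaw":0},{"hand":-0.3,"linear":[0,0,0],"yaw":0}]'; python3 -c "
from h import *
plan([.5166,.1151,.16],-15.1,8)"
```

```text
clock: 7.9
ee_pos: [0.4476, 0.1613, 0.3416]
tcp_rot: [0.538, 0.462, -0.515, 0.481]
ft_force: [0.7, -0.4, 0.5]
opening: 0.0554
now [0.4476 0.1613 0.3416] theta -6.3 tilt x [ 0.042  0.002 -0.999] open 0.0553616733808202 t 7.9 F [ 0.7 -0.4  0.5]
0 [2.3  0.83 0.5 ] 0.019
1 [2.3  0.83 0.48] 0.019
2 [2.3  0.84 0.46] 0.019
3 [2.3  0.85 0.44] 0.019
4 [2.3  0.86 0.42] 0.019
5 [2.31 0.87 0.4 ] 0.019
6 [2.31 0.87 0.39] 0.019
7 [2.31 0.88 0.37] 0.019
clock: 8.4
ee_pos: [0.4504, 0.1608, 0.2621]
tcp_rot: [0.581, 0.414, -0.55, 0.434]
ft_force: [0.3, 0.2, -0.4]
opening: 0.0551
now [0.4504 0.1608 0.2621] theta -16.2 tilt x [ 0.051  0.003 -0.999] open 0.055117539121294086 t 8.4 F [ 0.3  0.2 -0.4]
0 [1.31 0.89 0.34] -0.002
1 [1.31 0.89 0.34] -0.002
2 [1.31 0.89 0.35] -0.002
3 [1.31 0.89 0.35] -0.002
4 [1.31 0.89 0.35] -0.002
5 [1.31 0.89 0.35] -0.002
6 [1.31 0.89 0.35] -0.002
7 [1.31 0.89 0.36] -0.002
```

```bash
t(){ python3 -c "
from h import *
plan([.5166,.1151,.16],-15.1,1)"; }
python3 -m creep '[{"hand":-0.3,"linear":[-2.5,0,0],"yaw":0},{"hand":-0.3,"linear":[-2.5,0,0],"yaw":0},{"hand":-0.3,"linear":[-2.5,0,0],"yaw":0},{"hand":-0.3,"linear":[-2.5,0,0],"yaw":0},{"hand":-0.3,"linear":[0,0,0],"yaw":0}]'|head -1;t; python3 -m creep '[{"hand":-0.3,"linear":[5,0,0],"yaw":0},{"hand":-0.3,"linear":[5,0,0],"yaw":0},{"hand":-0.3,"linear":[0,0,0],"yaw":0},{"hand":-0.3,"linear":[0,0,0],"yaw":0}]'|head -1;t;  python3 -m creep '[{"hand":-0.3,"linear":[-1,0,0],"yaw":0},{"hand":-0.3,"linear":[-1,0,0],"yaw":0},{"hand":-0.3,"linear":[-1,0,0],"yaw":0},{"hand":-0.3,"linear":[-1,0,0],"yaw":0},{"hand":-0.3,"linear":[0,0,0],"yaw":0}]'|head -1;t
```

```text
clock: 8.9
now [0.445  0.1605 0.3698] theta -16.4 tilt x [ 0.055  0.004 -0.998] open 0.055503162506595816 t 8.9 F [0.5 0.1 0.9]
0 [21.32  7.07  2.74] -0.023
clock: 9.3
now [0.4528 0.1614 0.2738] theta -16.5 tilt x [ 0.065  0.006 -0.998] open 0.05587060715875541 t 9.3 F [-0.3 -0.7  1. ]
0 [11.74  6.73  2.92] -0.024
clock: 9.8
now [0.4529 0.1618 0.3282] theta -16.5 tilt x [ 0.08   0.009 -0.997] open 0.0558035627859411 t 9.8 F [ 0.2 -0.2  0.7]
0 [17.24  6.16  3.21] -0.025
```

```bash
cat > t.py <<'E'
from h import *
s=robot.sense();R=Ro.from_quat(s['tcp_rot']).as_matrix()
print(s['clock'],np.round(s['ee_pos'],4),'tilt',R[:2,0].round(4),'q',np.round(s['qpos'],4),'v',np.round(s['joint_velocities'],3))
E
python3 t.py; Z='x'; python3 -m creep '[{"hand":-0.3,"linear":[0,0,0],"yaw":0},{"hand":-0.3,"linear":[0,0,0],"yaw":0},{"hand":-0.3,"linear":[0,0,0],"yaw":0}]'|head -1; python3 t.py; python3 -m creep '[{"hand":-0.3,"linear":[0,-2,0],"yaw":0}]'|head -1; python3 t.py; python3 -m creep '[{"hand":-0.3,"linear":[0,-2,0],"yaw":0}]'|head -1; python3 t.py;python3 -m creep '[{"hand":-0.3,"linear":[0,0,0],"yaw":0}]'|head -1; python3 t.py
```

```text
9.8 [0.4529 0.1618 0.3282] tilt [0.0803 0.009 ] q [ 0.1921 -0.3945  1.8499 -0.0065  1.6056  0.4789] v [-0.001 -0.002 -0.004 -0.     0.003  0.   ]
clock: 10.1
10.1 [0.4531 0.1619 0.3294] tilt [0.082  0.0093] q [ 0.1921 -0.3953  1.8486 -0.0065  1.6059  0.4789] v [0.    0.003 0.005 0.002 0.001 0.001]
clock: 10.2
10.2 [0.4345 0.1671 0.3271] tilt [0.0807 0.0087] q [ 0.2122 -0.4349  1.8809 -0.0085  1.6148  0.5004] v [ 0.23  -0.442  0.353 -0.007  0.116  0.22 ]
clock: 10.3
10.3 [0.4148 0.1727 0.3246] tilt [0.0788 0.0082] q [ 0.2351 -0.4763  1.9137 -0.0104  1.6256  0.5239] v [ 0.224 -0.404  0.317 -0.022  0.101  0.23 ]
clock: 10.4
10.4 [0.4136 0.1731 0.3239] tilt [0.0778 0.0083] q [ 0.2365 -0.4783  1.9162 -0.0102  1.6261  0.5239] v [-0.018  0.028 -0.01  -0.012 -0.022 -0.008]
```

```bash
python3 -m creep '[{"hand":-0.3,"linear":[0,-4,0],"yaw":0},{"hand":-0.3,"linear":[0,-4,0],"yaw":0}]'|head -1; python3 t.py; python3 -m creep '[{"hand":-0.3,"linear":[0,-4,0],"yaw":0},{"hand":-0.3,"linear":[0,-4,0],"yaw":0}]'|head -1; python3 t.py; python3 -m creep '[{"hand":-0.3,"linear":[0,-4,0],"yaw":0},{"hand":-0.3,"linear":[0,-4,0],"yaw":0}]'|head -1; python3 t.py
```

```text
clock: 10.6
10.6 [0.3381 0.1951 0.3162] tilt [0.0746 0.006 ] q [ 0.3463 -0.6357  2.0286 -0.0198  1.6764  0.6367] v [ 0.601 -0.775  0.527 -0.054  0.261  0.6  ]
clock: 10.8
10.8 [0.2602 0.2181 0.3092] tilt [0.073 0.005] q [ 0.5033 -0.7835  2.121  -0.0312  1.7376  0.7935] v [ 0.859 -0.706  0.423 -0.06   0.31   0.841]
clock: 11.0
11.0 [0.1821 0.2416 0.3028] tilt [0.073  0.0048] q [ 0.7194 -0.8949  2.1854 -0.0456  1.7928  1.0079] v [ 1.171 -0.482  0.276 -0.074  0.251  1.14 ]
```

```bash
python3 -c "
from h import *
plan([.415,.142,.10],-15.1,8)"
```

```text
now [0.1821 0.2416 0.3028] theta -17.2 tilt x [ 0.073  0.005 -0.997] open 0.05559513932386664 t 11.0 F [-0.2  1.7  1. ]
0 [2.73 2.97 0.4 ] -0.005
1 [2.73 2.97 0.41] -0.005
2 [2.73 2.97 0.43] -0.005
3 [2.73 2.96 0.44] -0.005
4 [2.73 2.96 0.46] -0.005
5 [2.73 2.96 0.47] -0.005
6 [2.73 2.96 0.49] -0.005
7 [2.73 2.96 0.5 ] -0.005
```

```bash
python3 -m creep '[{"hand":1,"linear":[0.3,4.0,0.4],"yaw":0},{"hand":1,"linear":[0.3,4.0,0.5],"yaw":0},{"hand":1,"linear":[0.3,4.0,0.5],"yaw":0},{"hand":1,"linear":[1,4.0,0.6],"yaw":0},{"hand":1,"linear":[2,4.0,0.6],"yaw":-0.01},{"hand":1,"linear":[4,3.0,0.5],"yaw":-0.01},{"hand":1,"linear":[4,0,0],"yaw":-0.01},{"hand":1,"linear":[4,0,0],"yaw":0}]'|head -1; python3 t.py; python3 -c "
from h import *
plan([.42,.142,.012],-15.1,4)"
```

```text
clock: 11.8
11.8 [0.4105 0.1657 0.1635] tilt [0.0926 0.0182] q [ 0.2167 -0.4344  2.1506 -0.0022  1.331   0.4268] v [-0.038  0.489  0.358 -0.009 -0.857 -0.011]
now [0.4105 0.1657 0.1635] theta -12.1 tilt x [ 0.093  0.018 -0.996] open 0.00016482716005469293 t 11.8 F [-0.4  0.1 -0.3]
0 [3.78 0.03 0.67] 0.013
1 [3.78 0.03 0.67] 0.013
2 [3.78 0.04 0.66] 0.013
3 [3.78 0.05 0.66] 0.013
```

```bash
python3 -m creep '[{"hand":1,"linear":[3.5,-0.1,0.6],"yaw":0.013},{"hand":1,"linear":[3.5,-0.1,0.6],"yaw":0.013},{"hand":1,"linear":[3.5,-0.1,0.5],"yaw":0.013},{"hand":1,"linear":[2,-0.1,0.5],"yaw":0.013},{"hand":1,"linear":[0,0,0],"yaw":0}]'|head -1; python3 t.py; python3 -c "
from h import *
plan([.42,.142,.014],-15.1,1)"
```

```text
clock: 12.3
12.3 [0.4092 0.1435 0.024 ] tilt [0.0783 0.0143] q [ 1.6460e-01 -2.4750e-01  2.2631e+00  1.5000e-03  1.0463e+00  4.3010e-01] v [-0.     0.005 -0.021  0.004 -0.001 -0.002]
now [0.4092 0.1435 0.024 ] theta -15.3 tilt x [ 0.078  0.014 -0.997] open -0.00018921954922459318 t 12.3 F [-0.3  0.3 -0.3]
0 [ 1.08  1.01 -0.1 ] -0.004
```

```bash
python3 -m creep '[{"hand":1,"linear":[1.1,1.0,0],"yaw":0},{"hand":1,"linear":[0.1,1.2,0],"yaw":0},{"hand":1,"linear":[0.1,1.0,0],"yaw":0},{"hand":1,"linear":[0.1,1.0,0],"yaw":0}]'; python3 t.py; python3 -m creep '[{"hand":1,"linear":[0,0.8,0],"yaw":0},{"hand":1,"linear":[0,0.8,0],"yaw":0},{"hand":1,"linear":[0,0.8,0],"yaw":0}]'; python3 t.py
```

```text
clock: 12.7
ee_pos: [0.4484, 0.1338, 0.0146]
tcp_rot: [0.583, 0.421, -0.541, 0.437]
ft_force: [-50.9, 10.9, 45.2]
opening: 0.0002
12.7 [0.4484 0.1338 0.0146] tilt [0.0616 0.0179] q [ 0.1247 -0.1225  2.1756  0.0118  1.0251  0.3854] v [-0.065  0.214 -0.202  0.114  0.293 -0.1  ]
clock: 13.0
ee_pos: [0.4477, 0.134, 0.0153]
tcp_rot: [0.565, 0.441, -0.56, 0.417]
ft_force: [-32.1, 6.7, 27.9]
opening: -0.0001
13.0 [0.4477 0.134  0.0153] tilt [-0.0146  0.0311] q [ 0.1116 -0.076   2.1308  0.0366  1.0981  0.3628] v [-0.039  0.154 -0.146  0.074  0.233 -0.071]
```

Pushing the fingertips against the fixed jig base removed the accumulated wrist tilt. Now I'll back off and go to the handle.

```bash
python3 -m creep '[{"hand":1,"linear":[-0.2,-1.5,0],"yaw":0},{"hand":1,"linear":[-2,-1,0],"yaw":0},{"hand":-0.3,"linear":[-3,0,0],"yaw":0},{"hand":-0.3,"linear":[-3,0,0],"yaw":0},{"hand":-0.3,"linear":[-3,0,0],"yaw":0}]'; python3 t.py;  python3 -c "
from h import *
plan([.5166,.1151,.125],-15.1,4)"
```

```text
clock: 13.5
ee_pos: [0.425, 0.1377, 0.1327]
tcp_rot: [0.563, 0.443, -0.561, 0.416]
ft_force: [0.5, 0.3, 0.1]
opening: 0.0432
13.5 [0.425  0.1377 0.1327] tilt [-0.0207  0.0315] q [ 0.1249 -0.3059  2.1074  0.0347  1.3568  0.3832] v [-0.025 -0.385 -0.278 -0.006  0.635 -0.007]
now [0.425  0.1377 0.1327] theta -15.2 tilt x [-0.021  0.032 -0.999] open 0.04321076423427585 t 13.5 F [0.5 0.3 0.1]
0 [ 0.13  2.36 -0.05] -0.001
1 [ 0.13  2.36 -0.05] -0.001
2 [ 0.13  2.36 -0.05] -0.001
3 [ 0.13  2.36 -0.05] -0.001
```

```bash
python3 -m creep '[{"hand":-0.3,"linear":[0.1,2.4,-0.1],"yaw":0},{"hand":-0.3,"linear":[0.1,2.4,-0.1],"yaw":0},{"hand":-0.3,"linear":[0.1,2.4,0],"yaw":0},{"hand":-0.3,"linear":[0.1,2.0,0],"yaw":0},{"hand":-0.3,"linear":[0,0,0],"yaw":0}]' | tail -1;  python3 t.py; python3 -c "
from h import *
plan([.5166,.1151,.060],-15.1,4)
c=snap('wrist')
im=c['color'].copy()
for l in ['latch_grip','plate_handle']:
  for d in finder.masks_of(l,'wrist')[:1]: print(l,d['p'],rect(d['pixels'],c,.092 if l[0]=='l' else .044))
o=np.array([.5166,.1151,0]);Rz=Ro.from_euler('z',-15.1,degrees=True).as_matrix();k=.001
for r,z,col in [((-48,-75,48,75),44,(255,0,0)),((-8,-32,8,32),89,(255,255,0)),((-4,96,4,104),92,(0,255,255))]:
  a,b,cc,dd=r; P=[[a*k,b*k,z*k],[cc*k,b*k,z*k],[cc*k,dd*k,z*k],[a*k,dd*k,z*k]]
  cv2.polylines(im,[proj(c,[o+Rz@np.array(q) for q in P]).round().astype(np.int32)],True,col,1)
cv2.imwrite('pics/w3.png',cv2.resize(im[:,:,::-1],(784,588)))
"
```

```text
opening: 0.0555
14.0 [0.529  0.1154 0.1449] tilt [0.0098 0.0343] q [ 0.0597 -0.0888  1.9006  0.0348  1.3181  0.3149] v [ 0.006 -0.021  0.     0.01   0.029 -0.   ]
now [0.529  0.1154 0.1449] theta -15.1 tilt x [ 0.01   0.034 -0.999] open 0.05551058287792824 t 14.0 F [-0.7  0.1  0.2]
0 [ 2.12 -0.3   0.16] -0.0
1 [ 2.12 -0.3   0.16] -0.0
2 [ 2.12 -0.3   0.16] -0.0
3 [ 2.12 -0.3   0.16] -0.0
latch_grip 0.81 [545.7 207.7  21.   59.2 165. ]
plate_handle 0.65 [515.9 115.6  97.1 150.8  74.8]
```

View pics/w3.png

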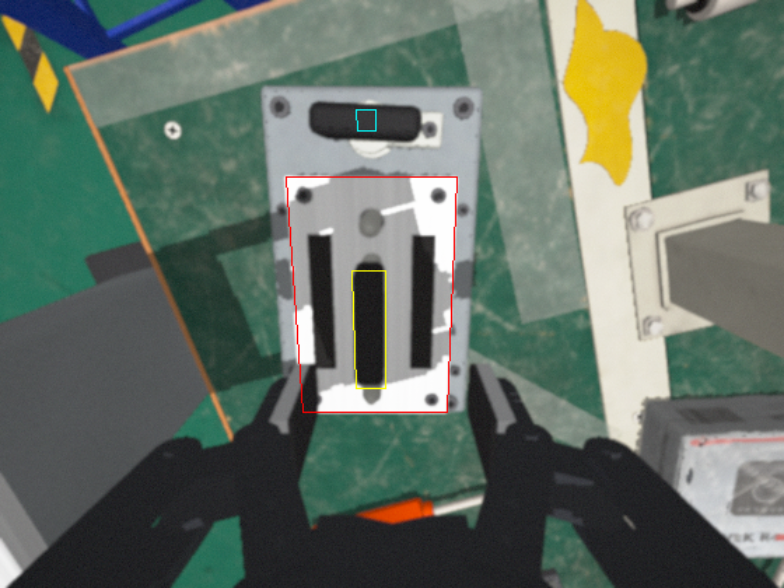

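The overlay shows the latch bar across the jig at about px 366,120, so it is open at roughly 1.57 rad. The plate outline fits the picture. Descending onto the handle.

```bash
python3 -m creep '[{"hand":-0.3,"linear":[1.5,-0.6,0.1],"yaw":0},{"hand":-0.3,"linear":[2,-0.4,0.1],"yaw":0},{"hand":-0.3,"linear":[2,-0.3,0.1],"yaw":0},{"hand":-0.3,"linear":[2,-0.2,0.1],"yaw":0},{"hand":-0.3,"linear":[0.3,0,0],"yaw":0}]' | tail -1;  python3 t.py; python3 -c "
from h import *
plan([.5168,.1157,.060],-15.1,1)"
```

```text
opening: 0.0555
14.65 [0.5048 0.1206 0.0605] tilt [0.0051 0.0349] q [ 0.0724 -0.0357  2.004   0.0374  1.166   0.3175] v [ 0.012  0.017  0.013  0.003 -0.061 -0.   ]
now [0.5048 0.1206 0.0605] theta -14.9 tilt x [ 0.005  0.035 -0.999] open 0.05548617150063712 t 14.65 F [-1.   0.1 -0.7]
0 [0.04 1.29 0.17] 0.004
```

```bash
python3 -m creep '[{"hand":-0.3,"linear":[0,0.7,0.1],"yaw":0},{"hand":-0.3,"linear":[0,0.5,0.1],"yaw":0.004},{"hand":-0.3,"linear":[0,0,0],"yaw":0}]' | tail -1;  python3 t.py; python3 -c "
from h import *
plan([.5168,.1157,.060],-15.1,1)"
```

```text
opening: 0.0556
14.95 [0.5154 0.1158 0.0603] tilt [0.0045 0.0348] q [ 0.0616 -0.0125  1.9816  0.0375  1.1661  0.3097] v [ 0.004 -0.01  -0.005  0.003  0.006 -0.003]
now [0.5154 0.1158 0.0603] theta -15.1 tilt x [ 0.005  0.035 -0.999] open 0.05562397493319539 t 14.95 F [ 1.  -0.1  1. ]
0 [ 0.03  0.14 -0.03] 0.001
```

Within about 1.5 mm and nearly no tilt along the jaws. Close.

```bash
python3 -m creep '[{"hand":0.4,"linear":[0,0.1,0],"yaw":0},{"hand":0.5,"linear":[0,0,0],"yaw":0},{"hand":1,"linear":[0,0,0],"yaw":0},{"hand":1,"linear":[0,0,0],"yaw":0},{"hand":1,"linear":[0,0,0],"yaw":0},{"hand":1,"linear":[0,0,0],"yaw":0}]';  python3 t.py; python3 -c "
from h import *
print(robot.sense()['moment'])"
```

```text
clock: 15.55
ee_pos: [0.5181, 0.1155, 0.0627]
tcp_rot: [0.571, 0.438, -0.551, 0.422]
ft_force: [-1.5, 0.0, -0.7]
opening: 0.0149
15.55 [0.5181 0.1155 0.0627] tilt [0.0078 0.0352] q [ 0.0605 -0.0119  1.9765  0.0377  1.1674  0.3093] v [ 0.001 -0.001 -0.     0.001 -0.001  0.   ]
[-0.011234    0.04740335 -0.04504028]
```

```bash
python3 -c "
from h import *
plan([.518,.1155,.0727],-15.1,1)"; python3 -m creep '[{"hand":1,"linear":[-0.4,0,0],"yaw":0},{"hand":1,"linear":[-0.5,0,0],"yaw":0}]'; python3 -c "
from h import *
plan([.518,.1155,.0827],-15.1,1)"
```

```text
now [0.5181 0.1155 0.0627] theta -15.1 tilt x [ 0.008  0.035 -0.999] open 0.014898613852183008 t 15.55 F [-1.5  0.  -0.7]
0 [-1.   -0.02 -0.04] 0.0
clock: 15.75
ee_pos: [0.5154, 0.1149, 0.0689]
tcp_rot: [0.569, 0.439, -0.553, 0.421]
ft_force: [-0.5, -0.2, -6.1]
opening: 0.0152
now [0.5154 0.1149 0.0689] theta -15.1 tilt x [ 0.002  0.035 -0.999] open 0.015231509283487887 t 15.75 F [-0.5 -0.2 -6.1]
0 [-1.37  0.23 -0.17] 0.0
```

```bash
python3 -m creep '[{"hand":1,"linear":[-0.4,0.35,-0.05],"yaw":0},{"hand":1,"linear":[-0.5,0.3,-0.03],"yaw":0}]'|sed -n 2,4p; python3 -c "
from h import *
plan([.518,.1155,.0887],-15.1,1)"
```

```text
ee_pos: [0.5182, 0.1145, 0.0754]
tcp_rot: [0.567, 0.442, -0.556, 0.418]
ft_force: [-5.2, 4.3, -9.9]
now [0.5182 0.1145 0.0754] theta -15.1 tilt x [-0.008  0.037 -0.999] open 0.014997436933050405 t 15.95 F [-5.2  4.3 -9.9]
0 [-1.32 -0.07 -0.14] 0.0
```

```bash
python3 -m creep '[{"hand":1,"linear":[-0.1,0,-0.05],"yaw":0}]'|sed -n 2,4p; python3 t.py; python3 -m creep '[{"hand":1,"linear":[-0.3,0.1,-0.05],"yaw":0}]'|sed -n 2,4p; python3 t.py
```

```text
ee_pos: [0.5179, 0.1149, 0.076]
tcp_rot: [0.567, 0.442, -0.556, 0.418]
ft_force: [0.4, 0.2, -6.5]
16.05 [0.5179 0.1149 0.076 ] tilt [-0.0091  0.0368] q [ 0.0582 -0.0208  1.9601  0.0399  1.2095  0.3079] v [ 0.009 -0.005  0.002  0.     0.018  0.008]
ee_pos: [0.5184, 0.115, 0.0785]
tcp_rot: [0.566, 0.442, -0.556, 0.417]
ft_force: [-2.6, 1.5, -8.0]
16.15 [0.5184 0.115  0.0785] tilt [-0.0108  0.0365] q [ 0.0584 -0.0218  1.9565  0.0396  1.2157  0.3083] v [-0.001 -0.01  -0.043  0.012  0.084  0.005]
```

```bash
python3 -m creep '[{"hand":1,"linear":[-0.5,0.1,-0.05],"yaw":0},{"hand":1,"linear":[-0.5,0.15,-0.04],"yaw":0}]'|sed -n 2,4p; python3 t.py; python3 -m creep '[{"hand":1,"linear":[-0.4,0.1,-0.04],"yaw":0}]'|sed -n 2,4p; python3 t.py
```

```text
ee_pos: [0.5188, 0.1151, 0.0872]
tcp_rot: [0.564, 0.444, -0.558, 0.415]
ft_force: [-4.0, 1.7, -9.7]
16.35 [0.5188 0.1151 0.0872] tilt [-0.0176  0.0371] q [ 0.058  -0.028   1.9464  0.0403  1.2389  0.3088] v [-0.005 -0.024 -0.057  0.005  0.116  0.001]
ee_pos: [0.5189, 0.1152, 0.0909]
tcp_rot: [0.564, 0.445, -0.559, 0.415]
ft_force: [-4.0, 1.0, -8.4]
16.45 [0.5189 0.1152 0.0909] tilt [-0.0204  0.0373] q [ 0.058  -0.0305  1.9421  0.0405  1.2485  0.309 ] v [-0.001 -0.024 -0.044  0.001  0.092  0.003]
```

```bash
python3 -m creep '[{"hand":1,"linear":[-0.5,-0.1,-0.04],"yaw":0},{"hand":1,"linear":[-0.6,0,-0.04],"yaw":0}]'|sed -n 2,4p; python3 t.py; python3 -m creep '[{"hand":1,"linear":[-0.6,0.1,-0.04],"yaw":0},{"hand":1,"linear":[-0.7,0.1,-0.04],"yaw":0}]'|sed -n 2,4p; python3 t.py
```

```text
ee_pos: [0.5202, 0.1153, 0.1037]
tcp_rot: [0.565, 0.443, -0.558, 0.416]
ft_force: [0.9, 0.7, -6.1]
16.65 [0.5202 0.1153 0.1037] tilt [-0.0155  0.0359] q [ 0.0589 -0.0466  1.9343  0.0386  1.2676  0.311 ] v [ 0.    -0.075 -0.064 -0.008  0.105  0.006]
ee_pos: [0.525, 0.1147, 0.1199]
tcp_rot: [0.566, 0.442, -0.556, 0.418]
ft_force: [0.3, -0.2, -6.4]
16.85 [0.525  0.1147 0.1199] tilt [-0.0092  0.0352] q [ 0.0579 -0.0589  1.9167  0.0372  1.2911  0.3111] v [-0.005 -0.068 -0.093 -0.007  0.129  0.003]
```

```bash
python3 -m creep '[{"hand":1,"linear":[-2,0,0],"yaw":0},{"hand":1,"linear":[-2.5,0,0],"yaw":0}]'|sed -n 2,5p; python3 t.py; python3 -c "
from h import *
c=snap('top')
im=c['color'].copy()
d=finder.masks_of('rest','top')[0]; r=rect(d['pixels'],c,.008); print(r)
B=cv2.resize(im,None,fx=4,fy=4,interpolation=cv2.INTER_CUBIC)
def dr(o,yaw,w,l,z,col):
  Rz=Ro.from_euler('z',yaw,degrees=True).as_matrix()
  P=[np.array(o)+Rz@np.array([a*w/2,b*l/2,z]) for a,b in [(-1,-1),(1,-1),(1,1),(-1,1)]]
  cv2.polylines(B,[(proj(c,P)*4+1.5).round().astype(np.int32)],True,col,1)
dr([.539,-.272,0],5.1,.136,.190,.008,(255,0,0)); dr([.539,-.272,0],5.1,.112,.166,.018,(255,255,0))
cv2.imwrite('pics/t2.png',B[720:1200,560:1360,::-1])
plan([.539,-.272,.17],5.1,10)
"
```

```text
ee_pos: [0.5249, 0.1127, 0.1651]
tcp_rot: [0.565, 0.442, -0.557, 0.418]
ft_force: [1.0, 0.1, -6.6]
opening: 0.015
17.05 [0.5249 0.1127 0.1651] tilt [-0.0115  0.0344] q [ 0.0545 -0.1053  1.8807  0.0357  1.376   0.3111] v [-0.018 -0.251 -0.221 -0.007  0.467 -0.002]
[ 539.5 -271.8  141.7  192.8   95.3]
now [0.5286 0.1129 0.17  ] theta -15.1 tilt x [-0.001  0.035 -0.999] open 0.014823646628584142 t 17.15 F [ 1.8  0.4 -5.1]
0 [-0.14  1.1   3.69] -0.035
1 [-0.14  0.97  3.72] -0.035
2 [-0.14  0.84  3.76] -0.035
3 [-0.14  0.71  3.78] -0.035
4 [-0.13  0.57  3.81] -0.035
5 [-0.13  0.44  3.82] -0.035
6 [-0.13  0.3   3.84] -0.035
7 [-0.13  0.17  3.84] -0.035
8 [-0.13  0.03  3.85] -0.035
9 [-0.13 -0.1   3.85] -0.035
```

View pics/t2.png

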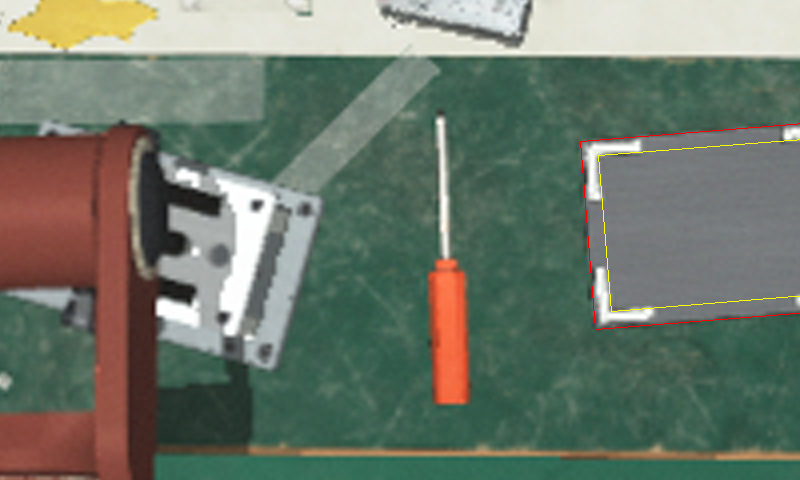

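The rest overlay fits: its corner angles appear around px 600,170 and 610,300, right on the outline. The plate is held clear above the pins. Moving across to the rest.

```bash
python3 -m creep '[{"hand":1,"linear":[-0.1,0.8,2.5],"yaw":-0.03},{"hand":1,"linear":[-0.1,0.9,3.5],"yaw":-0.04},{"hand":1,"linear":[-0.1,0.9,3.8],"yaw":-0.04},{"hand":1,"linear":[-0.1,0.7,3.8],"yaw":-0.04},{"hand":1,"linear":[-0.1,0.6,3.8],"yaw":-0.04},{"hand":1,"linear":[-0.1,0.4,3.8],"yaw":-0.04},{"hand":1,"linear":[-0.1,0.3,3.8],"yaw":-0.04},{"hand":1,"linear":[-0.1,0.2,3.5],"yaw":-0.04}]'|sed -n 2,5p; python3 t.py; python3 -c "
from h import *
plan([.539,-.272,.15],5.1,5)"
```

```text
ee_pos: [0.5429, -0.1829, 0.1636]
tcp_rot: [0.493, 0.524, -0.472, 0.509]
ft_force: [0.4, -0.1, -6.9]
opening: 0.0148
17.95 [ 0.5429 -0.1829  0.1636] tilt [0.004  0.0363] q [-0.4716 -0.0139  1.7959  0.0349  1.3727 -0.5465] v [-0.559  0.344 -0.317  0.002 -0.008 -0.968]
now [ 0.5429 -0.1829  0.1636] theta 3.9 tilt x [ 0.004  0.036 -0.999] open 0.014822445603517833 t 17.95 F [ 0.4 -0.1 -6.9]
0 [ 0.21 -0.2   1.78] -0.004
1 [ 0.21 -0.21  1.78] -0.004
2 [ 0.21 -0.22  1.78] -0.004
3 [ 0.21 -0.22  1.78] -0.004
4 [ 0.21 -0.23  1.78] -0.004
```

```bash
python3 -m creep '[{"hand":1,"linear":[0,-0.3,3],"yaw":-0.01},{"hand":1,"linear":[0,-0.3,2.5],"yaw":0},{"hand":1,"linear":[0.5,-0.2,1.5],"yaw":0},{"hand":1,"linear":[1,-0.2,0.5],"yaw":0},{"hand":1,"linear":[0,0,0],"yaw":0}]'|sed -n 2,5p; python3 t.py; python3 -c "
from h import *
plan([.5395,-.2715,.10],5.2,3)"
```

```text
ee_pos: [0.5369, -0.2651, 0.1401]
tcp_rot: [0.491, 0.526, -0.471, 0.509]
ft_force: [-0.1, 2.3, -7.4]
opening: 0.0151
18.45 [ 0.5369 -0.2651  0.1401] tilt [0.0021 0.0369] q [-0.5977  0.0732  1.7481  0.0325  1.3395 -0.6782] v [ 0.003 -0.003 -0.011  0.015  0.003  0.002]
now [ 0.5369 -0.2651  0.1401] theta 4.2 tilt x [ 0.002  0.037 -0.999] open 0.01508888616424529 t 18.45 F [-0.1  2.3 -7.4]
0 [1.33 0.06 0.27] -0.006
1 [1.33 0.06 0.27] -0.006
2 [1.33 0.06 0.27] -0.006
```

```bash
python3 -m creep '[{"hand":1,"linear":[1.5,0.1,0.3],"yaw":-0.006},{"hand":1,"linear":[1.8,0.1,0.3],"yaw":-0.006},{"hand":1,"linear":[1.8,0.1,0.3],"yaw":-0.006},{"hand":1,"linear":[1,0,0.1],"yaw":0},{"hand":1,"linear":[0.3,0,0],"yaw":0}]'|sed -n 2,5p; python3 t.py; python3 -c "
from h import *
plan([.5395,-.2715,.0407],5.2,3)"
```

```text
ee_pos: [0.5415, -0.2667, 0.0696]
tcp_rot: [0.486, 0.533, -0.464, 0.515]
ft_force: [0.3, 0.0, -5.3]
opening: 0.0145
18.95 [ 0.5415 -0.2667  0.0696] tilt [0.001  0.0401] q [-0.5966  0.1644  1.7763  0.036   1.2228 -0.7074] v [ 0.014  0.04   0.024  0.005 -0.053 -0.002]
now [ 0.5415 -0.2667  0.0696] theta 5.6 tilt x [ 0.001  0.04  -0.999] open 0.014480925152525748 t 18.95 F [ 0.3  0.  -5.3]
0 [ 0.96 -0.09  0.19] 0.002
1 [ 0.96 -0.09  0.19] 0.002
2 [ 0.96 -0.09  0.19] 0.002
```

```bash
python3 -m creep '[{"hand":1,"linear":[0.5,-0.2,0.5],"yaw":0},{"hand":1,"linear":[0.5,0,0.2],"yaw":0},{"hand":1,"linear":[0,0,0],"yaw":0}]'|sed -n 2,5p; python3 t.py; python3 -c "
from h import *
plan([.5395,-.2715,.0407],5.2,1)
c=snap('wrist');a=c['color'].copy()
def dr(B,c,o,yaw,w,l,z,col):
  Rz=Ro.from_euler('z',yaw,degrees=True).as_matrix()
  P=[np.array(o)+Rz@np.array([a*w/2,b*l/2,z]) for a,b in [(-1,-1),(1,-1),(1,1),(-1,1)]]
  cv2.polylines(B,[proj(c,P).round().astype(np.int32)],True,col,1)
dr(a,c,[.539,-.272,0],5.1,.112,.166,.018,(255,255,0)); dr(a,c,[.539,-.272,0],5.1,.136,.190,.008,(255,0,0))
cv2.imwrite('pics/w4.png',a[:,:,::-1])"
```

```text
ee_pos: [0.5405, -0.2728, 0.0586]
tcp_rot: [0.485, 0.533, -0.464, 0.515]
ft_force: [0.3, -0.2, -7.3]
opening: 0.0146
19.25 [ 0.5405 -0.2728  0.0586] tilt [0.0011 0.0402] q [-0.6059  0.1827  1.7763  0.0361  1.2048 -0.7191] v [-0.002 -0.01  -0.009  0.     0.003 -0.002]
now [ 0.5405 -0.2728  0.0586] theta 5.7 tilt x [ 0.001  0.04  -0.999] open 0.01460478360914781 t 19.25 F [ 0.3 -0.2 -7.3]
0 [ 1.79 -0.09 -0.06] 0.009
```

View pics/w4.png

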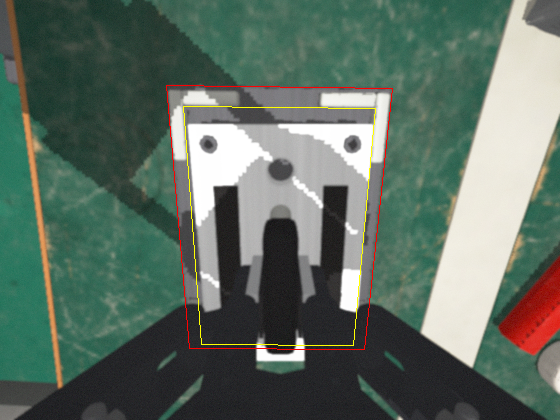

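The wrist view shows the plate centred inside the rest's corner angles: plate edges at about cols 188–370 against the opening's 184–373. The far-end gap is about 9 mm. Lowering gently.

```bash
python3 -m creep '[{"hand":1,"linear":[0.6,0,0],"yaw":0},{"hand":1,"linear":[0.5,0,0],"yaw":0},{"hand":1,"linear":[0.3,0,0],"yaw":0}]'|sed -n 2,5p; python3 -m creep '[{"hand":1,"linear":[0.2,0,0],"yaw":0},{"hand":1,"linear":[0.2,0,0],"yaw":0}]'|sed -n 2,5p; python3 t.py
```

```text
ee_pos: [0.5423, -0.2735, 0.0466]
tcp_rot: [0.486, 0.532, -0.463, 0.517]
ft_force: [0.0, 0.2, -7.4]
opening: 0.0145
ee_pos: [0.5423, -0.2732, 0.0421]
tcp_rot: [0.486, 0.532, -0.463, 0.517]
ft_force: [-0.1, 0.5, -5.9]
opening: 0.0148
19.8 [ 0.5423 -0.2732  0.0421] tilt [0.0055 0.0375] q [-0.605   0.2053  1.7816  0.0369  1.1718 -0.7192] v [ 0.001  0.03   0.008 -0.001 -0.037 -0.   ]
```

```bash
python3 -m creep '[{"hand":1,"linear":[0.1,-0.1,0],"yaw":0},{"hand":1,"linear":[0.1,0,0],"yaw":0}]'|sed -n 2,5p; python3 -m creep '[{"hand":1,"linear":[0.1,0,0],"yaw":0}]'|sed -n 2,5p; python3 t.py
```

```text
ee_pos: [0.5418, -0.2733, 0.0409]
tcp_rot: [0.486, 0.532, -0.463, 0.517]
ft_force: [-2.8, 1.8, 0.8]
opening: 0.0154
ee_pos: [0.5418, -0.2733, 0.0409]
tcp_rot: [0.486, 0.532, -0.463, 0.517]
ft_force: [-2.8, 2.1, 0.2]
opening: 0.0149
20.1 [ 0.5418 -0.2733  0.0409] tilt [0.0055 0.0376] q [-0.6056  0.2062  1.7828  0.037   1.1697 -0.7202] v [ 0.002  0.004 -0.003 -0.001  0.001  0.001]
```

Seated: the weight is off the wrist at the expected height. Releasing.

```bash
python3 -m creep '[{"hand":0.4,"linear":[0,0,0],"yaw":0},{"hand":0.1,"linear":[0,0,0],"yaw":0},{"hand":-0.3,"linear":[0,0,0],"yaw":0},{"hand":-0.3,"linear":[0,0,0],"yaw":0},{"hand":-0.3,"linear":[-1,0,0],"yaw":0},{"hand":-0.3,"linear":[-2.5,0.2,0],"yaw":0},{"hand":-0.3,"linear":[-3.5,0.2,0],"yaw":0},{"hand":-0.3,"linear":[-3.5,0,0],"yaw":0}]'; python3 -m creep '[{"hand":-0.3,"linear":[-3,0,3.5],"yaw":0},{"hand":-0.3,"linear":[-2,-2,4],"yaw":0},{"hand":-0.3,"linear":[0,-3,3],"yaw":0},{"hand":-0.3,"linear":[0,-4,0],"yaw":0},{"hand":-0.3,"linear":[0,-4,0],"yaw":0},{"hand":-0.3,"linear":[0,0,0],"yaw":0},{"hand":-0.3,"linear":[0,0,0],"yaw":0}]'|head -3; python3 -c "
from h import *
c=snap('top')
for l,z in [('rest',.008),('plate_handle',.022),('latch_grip',.092),('loose_screwdriver',.015),('dispenser',.084),('boxed_relay',.048)]:
  for d in finder.masks_of(l,'top')[:1]: print(l,round(d['p'],2),rect(d['pixels'],c,z))
a=cv2.resize(c['color'],None,fx=3,fy=3,interpolation=cv2.INTER_CUBIC)[450:1000,360:1140]
cv2.imwrite('pics/t3.png',a[:,:,::-1])"
```

```text
clock: 20.9
ee_pos: [0.5449, -0.2769, 0.1486]
tcp_rot: [0.486, 0.532, -0.463, 0.516]
ft_force: [-0.2, -0.3, -0.2]
opening: 0.0553
clock: 21.6
ee_pos: [0.4261, -0.4048, 0.211]
tcp_rot: [0.485, 0.524, -0.463, 0.526]
rest 0.8 [ 539.8 -269.9  137.2  192.2   94.9]
plate_handle 0.83 [ 543.2 -271.8   98.7  159.    96.1]
latch_grip 0.49 [545.6 201.8  29.2  60.6 162.8]
loose_screwdriver 0.55 [500.7 -78.5  23.  175.    0.7]
dispenser 0.72 [733.5 -93.  108.3 130.1 168.8]
boxed_relay 0.93 [740.2 -91.  109.7 133.2 168.1]
```

View pics/t3.png

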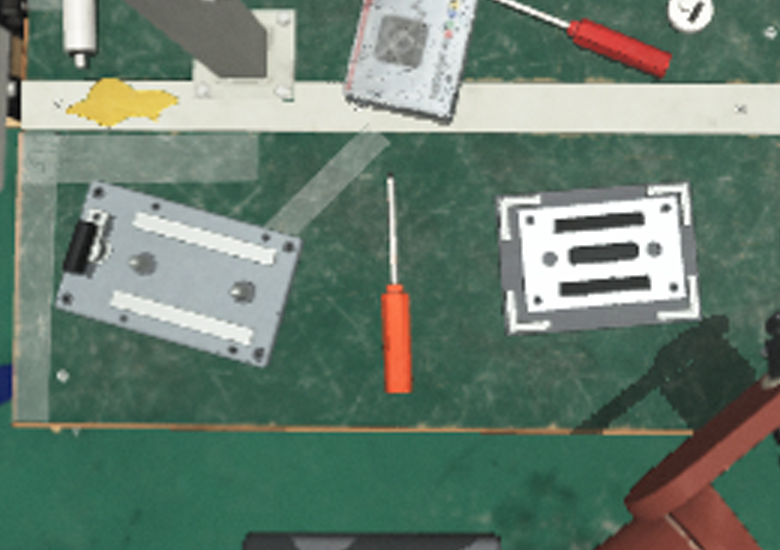

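The picture shows the plate handle up between all four corner angles (around px 603,252). The latch is open (80,245) and the screwdriver and relay box have not moved.

```bash
python3 -c "
from h import *
print(workorder.hand_in())"
```

```text
the job is handed in; nothing more can be done
None
```

The jig is changed over and the job is handed in, with about 22 s on the robot's clock (limit 48 s). The latch is open, and the insert plate is lying handle up in the storage rest with the gripper clear of it.

**Last checks**
- **Latch:** it was at about 1.57 rad when I checked before gripping the plate, and about 1.5 rad in the last picture. Both are past the 1.2 needed.
- **Lift:** I raised the plate about 57 mm before carrying it sideways, and 42 mm was needed.
    - Part way up it brushed the pins lightly, with about 4–7 N sideways.
    - It tipped up to about 1.6°, and was nearly level again once clear.
- **Set-down:** the plate touched down at the expected height. The last top picture shows it inside all four corner angles, within about 4 mm and 1.2° of the rest.
- **Other things:** the screwdriver and the relay box look unmoved in the last picture.

**Disagreed or not confirmed**
- **Fingertip push:** the wrist had tilted about 5° over the earlier moves. I straightened it by pressing the closed fingertips against the side of the fixed jig base; the wrist force read about 70 N then, and its limit is 120 N.
- **Dispenser:** the arm hid it in the last picture, and the network pointed at the relay box instead. I did not confirm its position, but I kept the arm clear of it.
- **Screwdriver:** the network reported it shorter than before (175 mm against 204 mm). In the picture it looks complete and in place.

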